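# Drive the stuck insulator out of the lead-in tube and hang up the push bar

## Task

A ceramic insulator is stuck in the sloping lead-in tube. Take the push bar off its wooden rest, push it down through the tube from the upper end so that the insulator comes out of the lower end into the zinc bin, then draw the bar out and hang it level in the two side-opening hooks of the rack. Leave the GPS receiver, the battery boot and the ice axe head where they are.

Things in the scene. Friction and masses are not known exactly. Their poses are not given: they have to be found in the camera images.
- bar_center (a point): Centre of the push bar's black rubber grip block (26 x 26 mm square, 44 mm long). The bar is straight, dark steel, 14 x 14 mm square, 200 mm long, about 0.3 kg. Its own y axis runs along it: the long working end reaches 125 mm from this point to +y, the short end 75 mm to -y. It begins lying level on the rest, this point 52 mm above the counter.
- bar_tip (a point): Centre of the end face of the bar's long working end, 125 mm along +y from bar_center.
- rest: Wooden rest, fixed; origin at the centre of its underside, base 60 x 130 x 10 mm. Two notched uprights at y = -52 and +52 mm (44 mm wide in x, 10 mm thick in y, 60 mm high) carry the bar along the rest's y axis, the grip block free between them; notches 18 mm wide, cheeks 8 mm higher than the bar's centre line.
- tube: Aluminium lead-in tube, fixed, sloping 30 degrees down from the level: bore 34 mm, outside 42 mm, 75 mm long. Origin at the centre of its upper mouth, 150 mm above the counter. Its own +y axis points down the bore to the lower end, +z is square to that and upward. A strap round it reaches 25 mm above its axis. Its stand's base is 120 mm (x) by 130 mm (y).
- tube_exit (a point): Centre of the tube's lower opening, 75 mm along the tube's +y from its mouth; same axes. A small sprung pad in the bore's roof, 55 to 65 mm from the mouth, nips the insulator (about 5 to 20 N to push) and lets go when its rear end has passed, so push the bar's tip to this opening or a few mm past it. With the insulator gone the pad stays 11 mm or more above the axis.
- insulator_center (a point): Centre of the stuck red ceramic insulator, a grooved cylinder 30 mm in diameter and 60 mm long, 0.11 kg, its own y axis along its length. It begins in the tube with its upper end 8 mm inside the mouth.
- bin_in (a point): Centre of the inner floor of the dull zinc bin below the tube's lower end, latched level in its bracket (fixed); inner size 104 mm (x) by 128 mm (y), floor 13 mm and rim 68 mm above the counter.
- rack: Grey steel rack, fixed; origin at the centre of its underside, 107 mm below rack_seat. Two hook plates, 8 mm thick, stand at y = -52 and +52 mm with nothing between them but a base 12 mm high, 140 mm long in y. They open to -x: bring the bar, lying along y (either way round), in along +x between lips and overhanging arms, then lower it behind the lips.
- rack_seat (a point): Where bar_center lies when the bar hangs midway in the rack, 107 mm above the counter; axes as the rack. Heights from this point: throat floor -7 mm, lip top +7 mm, underside of the overhanging arm +47 mm, its top +57 mm. Along x: throat between the lip's inner face at -15 mm and the post's face at +15 mm; lip and arm reach to -25 mm, the post to +31 mm.
- gps_center (a point): Centre of the loose white GPS receiver, a box 62 x 125 x 30 mm with a stub aerial, lying on the counter; not part of the work.
- boot_center (a point): Centre of the loose black rubber battery boot, a round stepped cap 64 mm in diameter and 62 mm high; not part of the work.
- axe_center (a point): Middle of the loose aluminium ice axe head, about 190 mm long and 22 mm high, lying on the counter, its pick to its own +y (120 mm) and adze to -y (77 mm); not part of the work.
Not all that is in view belongs to the job. What is meant by the rack is not green, and is the smaller of those in its own colour. There is more than one size of the part that bears bar_center; the job needs the larger.

How it is judged:
By the outcome, as a careful person would: the job done as asked, in the order asked, and still so for the second after the job is handed in, with the robot touching nothing.
It also fails if it takes over 66 s, if anything falls off the work surface, if the arm or the gripper's body presses on something with over 40 N, if the wrist force passes 120 N, or if a joint passes its speed limit or range.

## Robot

A 7-joint arm with a two-finger parallel gripper is mounted at the origin on the work surface. World frame = base frame: x ahead of the robot, y to its left, z up, the work surface at z = 0. Lengths are in m, angles in rad, forces in N, time in s.
With the tool pointing down it reaches from about 0.425 to 0.875 m from the base axis. Payload 4.7 kg.
Tool frame: the origin (TCP) lies where the fingers leave the gripper's body, on its centre line; the fingertips stand 70 mm ahead of it and the grasp point (between the pads) lies 51 mm ahead of it; z points along the fingers, y is the line along which they close (so a half turn about z gives the same grasp; the last joint's range is limited). The gripper opens to 87 mm and grips with 3 to 60 N. Pads are 19 mm wide; open, the fingers measure 117 mm over their backs; the gripper's body (75 mm by 190 mm) begins 51 mm behind the grasp point.
Start: joints at [-1.127, 0.321, -0.07, 1.45, 0.023, 1.371, -0.057], TCP at [0.271, 0.591, 0.292] pointing down, gripper open.
Joint ranges: [-2.86, 2.86], [-0.3, 2.09], [-1.38, 1.24], [0.06, 2.45], [-1.56, 4.7], [0.09, 2.05], [-2.69, 2.69]. Speed limits (rad/s): [2.57, 2.57, 3.14, 3.14, 3.14, 3.14, 3.14].

## Interface

Orientations are given as a rotation vector (axis times angle).
In Python, from bench import ctrl gives the robot as it stands.
- The arm moves only by the tool play_rows, never from a script. Its argument "increments" is a list that holds one entry, the list of rows, each a list of 7 numbers: the shift along the tool's x, y, z as a fraction of full scale, then the turn, a rotation vector about the tool's x, y, z as a fraction of full scale, then the gripper command: -1 is shut, 1 is fully open, values between are in proportion. A call has 1 to 8 rows; each row is the pose to reach, as a shift and turn from the pose commanded when the call began, along the tool's axes at that moment; what a row does not reach only later rows make up. Full scale, the value 1, is 0.1 m for a shift and 90 degrees for a turn. A row lasts 1/10 s, in which the tool goes at most 50 mm and 8.59 degrees, less where a joint would pass 70% of its speed; a pose out of reach is approached as far as the arm can. A call with a number of a shift or a turn outside -1 to 1 is refused whole. A call with a gripper value outside its range is refused whole. The fingers move at their own pace and stop on an object; "squeeze" is the grip in N (left out, the last holds). Time passes only in rows, so rows that repeat a pose let the fingers close. It gives the time, the measured TCP pose, the force, the opening and the grip force at its end, in the units of the state.
- ctrl.get_state(): the state, without advancing time (a new reading comes with each control period).
- ctrl.get_image(name): name is "side" or "top"; returns the picture (480x640x3 uint8, red, green, blue); there is no depth.
- ctrl.get_calibration(name): a dict with "vertical_fov" (degrees; the focal length in pixels is half the picture's height over the tangent of half this angle, whatever the lens; pixels are square), "cx", "cy" (the principal point, pixels), "R" (3x3) and "t" (3): a world point X has camera coordinates R X + t. Camera axes: x right, y down, z forward; pixel columns grow to the right and rows downward; lengths in m; the calibration is good to about 2 mm. A picture is of the moment at which its call begins. get_calibration takes no time and is no camera call.
- ctrl.close_job(): hands the job in; it is judged then, once.
The state is a dict: "time": time; "joint_positions": joint angles; "qd": joint speeds; "joint_torque": joint torques, N m; "position": TCP position; "tool_rot": TCP orientation; "ft_force": force on the tool from outside, world axes, zero at the start; "torque": the same for the moment, N m; "grip_width": opening from 0.0 (shut) to 1.0 (fully open); "grip_force": force on a finger pad.
Only numpy, scipy, OpenCV 4.12 (cv2) and the standard library are available. Lean on these libraries where they do the work, as an engineer would, in place of code of your own. Each camera call takes 0.05 s, during which the arm holds its last target. There are 200 camera calls.

## Working session

There is one attempt and no reset: what is moved stays moved. The work goes in short steps, Python scripts to look and compute and a tool call to move; the robot and the scene stay as the last step left them, time stands still between calls to the robot, and variables do not carry over. Pictures are saved under pics/ and viewed, at most 12 in all, crops included, and the job is handed in when it is done.

Besides the shell and the picture viewer there is one more tool, called after "Call:" by a JSON object that holds its "method" and its "body". play_rows: Moves the arm, as the interface text tells. Shift numbers are shares of 0.1 m and turn numbers shares of 90 degrees, none past 1 either way. Its arguments: {"type":"object","properties":{"increments":{"type":"array"},"squeeze":{"type":"number"}},"required":["increments"]}

```bash
mkdir -p pics; python3 - <<'E'
from bench import ctrl
import cv2,numpy as np
for n in("side","top"):
    cv2.imwrite(f"pics/{n}0.png",ctrl.get_image(n)[...,::-1]); c=ctrl.get_calibration(n); print(n,c, -np.array(c["R"]).T@np.array(c["t"]))
print(ctrl.get_state())
E
```

```text
side {'vertical_fov': 52.676309567950916, 'cx': 318.60436475144974, 'cy': 234.30833380007246, 'R': array([[ 0.97660298, -0.2149682 ,  0.00594104],
       [-0.14314517, -0.67043067, -0.72803309],
       [ 0.16048701,  0.71014885, -0.68551625]]), 't': array([-0.50258716,  0.15185044,  1.17358975])} [ 0.32421886 -0.83965848  0.91805287]
top {'vertical_fov': 55.23926354540062, 'cx': 320.71147305578324, 'cy': 237.42853166004366, 'R': array([[-0.01809737, -0.99982158,  0.00541264],
       [-0.98817557,  0.01706167, -0.15237437],
       [ 0.15225484, -0.00810621, -0.98830803]]), 't': array([-0.01470405,  0.50377649,  1.23807586])} [ 0.30905048 -0.01326059  1.30044253]
{'time': 0.1, 'joint_positions': array([-1.1268577 ,  0.32171566, -0.0701364 ,  1.45152319,  0.02261035,
        1.37080105, -0.05690918]), 'qd': array([-0.00011703, -0.00327958, -0.00077437, -0.00406622, -0.00129904,
        0.00137376, -0.0004063 ]), 'joint_torque': array([-3.58761854e-04, -4.92571378e+01, -4.05850494e-01, -3.13396990e+01,
       -6.40678732e-02,  3.96350620e-02,  8.69436985e-05]), 'position': array([0.2707302 , 0.59053231, 0.29130773]), 'tool_rot': array([-6.69839356e-01, -3.06907502e+00,  2.57178811e-03]), 'ft_force': array([-0.34615009, -0.23290562,  0.51393716]), 'torque': array([-0.03478507,  0.03494126,  0.03921447]), 'grip_force': 0.0, 'grip_width': 0.9998123487698789}
```

View pics/top0.png

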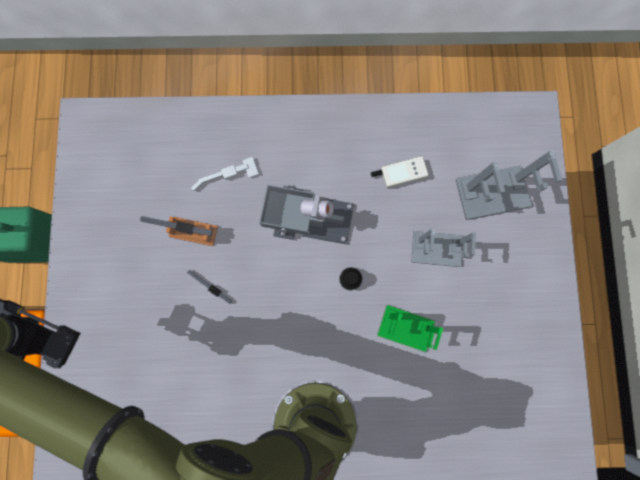

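View pics/side0.png

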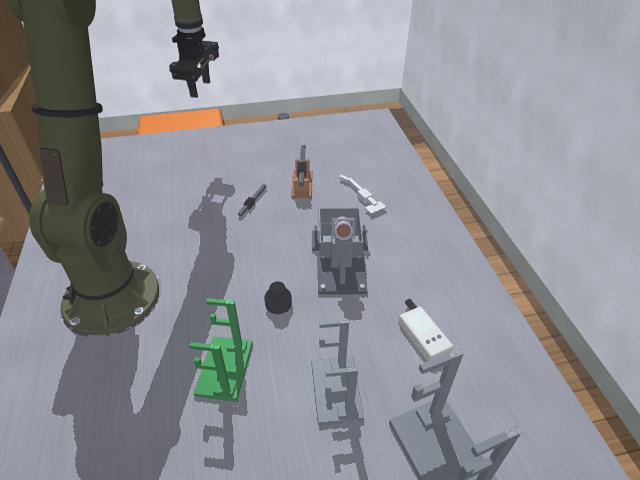

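Top view candidates:
- Bars: on the wooden rest (190,228), or a small loose bar (212,287). I choose the one on the rest.
- Racks: green (410,328), small grey (443,247), large grey (510,185). I choose the small grey.
- Tube at (318,208), bin at (288,210).

I'll check these in one close crop.

```bash
python3 - <<'E'
import cv2,numpy as np
t=cv2.imread("pics/top0.png");s=cv2.imread("pics/side0.png")
def c(i,x,y): return cv2.resize(i[y:y+75,x:x+100],(400,300),interpolation=cv2.INTER_CUBIC)
def c2(i,x,y): return cv2.resize(i[y:y+120,x:x+160],(400,300),interpolation=cv2.INTER_CUBIC)
cv2.imwrite("pics/c1.png",np.vstack([np.hstack([c(t,135,190),c(t,258,175)]),np.hstack([c(t,400,210),c2(s,270,310)])]))
E
```

```text
(no output)
```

View pics/c1.png

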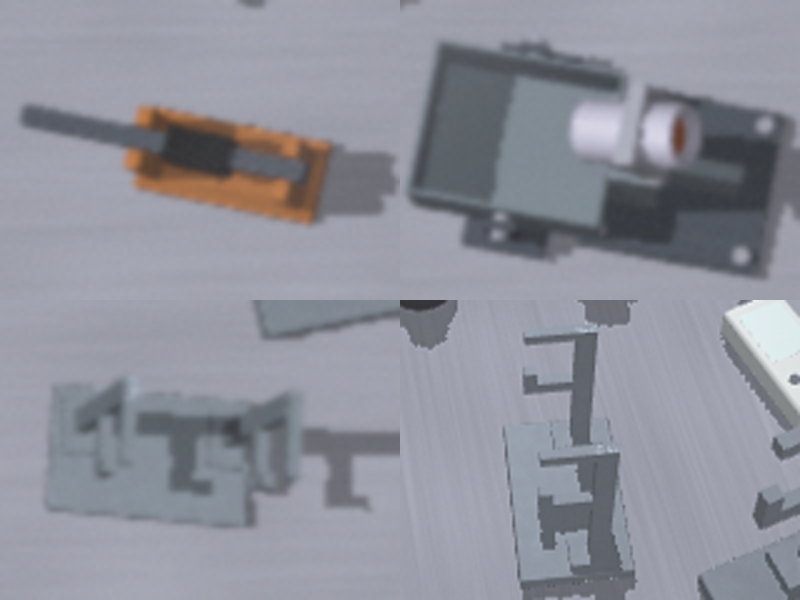

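The crops confirm the choices. The bar on the rest has its tip at top (141,219) and its short end at (210,232). The tube mouth, with red inside, is at (328,209). The small grey rack has its lips toward the robot.

```bash
cat > h.py <<'E'
from bench import ctrl
import cv2,numpy as np
from scipy.spatial.transform import Rotation as Ro
C={n:ctrl.get_calibration(n) for n in("side","top")}
def ray(n,uv):
    c=C[n];f=240/np.tan(np.radians(c["vertical_fov"]/2));R=np.array(c["R"])
    return -R.T@c["t"], R.T@np.array([(uv[0]-c["cx"])/f,(uv[1]-c["cy"])/f,1])
def onz(n,uv,z):
    o,d=ray(n,uv); return o+d*(z-o[2])/d[2]
def tri(a,b):
    (o,d),(p,e)=ray("top",a),ray("side",b)
    s=np.linalg.lstsq(np.c_[d,-e],p-o,rcond=None)[0]; A,B=o+d*s[0],p+e*s[1]
    return (A+B)/2,np.linalg.norm(A-B)
def proj(n,X):
    c=C[n];f=240/np.tan(np.radians(c["vertical_fov"]/2));q=np.array(c["R"])@X+c["t"]; return np.array([c["cx"]+f*q[0]/q[2],c["cy"]+f*q[1]/q[2]])
def frame(yaw,tilt=0):  # tool x along horizontal yaw dir, dipping by tilt (deg); z down
    y,t=np.radians(yaw),np.radians(tilt); h=np.array([np.cos(y),np.sin(y),0])
    x=h*np.cos(t)-np.array([0,0,np.sin(t)]); Y=np.array([h[1],-h[0],0]); return np.c_[x,Y,np.cross(x,Y)]
def move(g,yaw,tilt=0,P=None,R=None):
    "increments (unit fractions) to put grasp point at g; from measured pose or P,R"
    s=ctrl.get_state()
    if P is None: P,R=s["position"],Ro.from_rotvec(s["tool_rot"]).as_matrix()
    F=frame(yaw,tilt); T=np.array(g)-.051*F[:,2]
    return np.r_[R.T@(T-P)/.1, Ro.from_matrix(R.T@F).as_rotvec()/(np.pi/2)].round(3),T
E
python3 - <<'E'
from h import *
np.set_printoptions(precision=4,suppress=True)
t=cv2.imread("pics/top0.png");s=cv2.imread("pics/side0.png")
a,b=onz("top",(141.2,218.8),.055),onz("top",(210.3,232.7),.055);d=a-b;print("bar",a,b,np.linalg.norm(d),np.degrees(np.arctan2(d[1],d[0])),"c",b+.375*d)
# red insulator face
r=[]
for n,i,box in(("top",t,(300,190,350,230)),("side",s,(325,210,365,250))):
    x0,y0,x1,y1=box;h=cv2.cvtColor(i[y0:y1,x0:x1],cv2.COLOR_BGR2HSV)
    m=((h[...,0]<14)|(h[...,0]>170))&(h[...,1]>90); m=m.astype(np.uint8)
    v,u=np.nonzero(m);r.append((u.mean()+x0,v.mean()+y0));print(n,r[-1],len(u),u.min()+x0,u.max()+x0,v.min()+y0,v.max()+y0)
print("red",tri(*r))
# orange rest
h=cv2.cvtColor(t[195:260,130:240],cv2.COLOR_BGR2HSV);m=((h[...,0]<20)&(h[...,1]>120)).astype(np.uint8)
q=cv2.minAreaRect(np.argwhere(m)[:,::-1].astype(np.float32));print("rest",q, onz("top",np.array(q[0])+(130,195),.02))
print("base corners bl br tl",[onz("top",p,.012) for p in((411.25,262),(462.5,266.3),(412.5,231))])
print("plate tops side",[onz("side",p,.164) for p in((320,324),(348.8,321.2),(326,373),(356.8,369.2))])
print("plate tops top",[onz("top",p,.164) for p in((426,253),(432.5,229),(466,257.5),(474.5,233))])
# bin rim corners top crop
print("bin",[onz("top",(258+(u-400)/4,175+v/4),.068) for u,v in((440,42),(410,200),(605,235))])
print("stand corners",[onz("top",(258+(u-400)/4,175+v/4),.006) for u,v in((795,110),(765,275))])
E
```

```text
bar [0.5615 0.4707 0.055 ] [0.5193 0.2797 0.055 ] 0.19566224421477038 77.558474336358 c [0.5351 0.3513 0.055 ]
top (np.float64(327.45454545454544), np.float64(208.27272727272728)) 11 327 328 206 211
side (np.float64(343.1650485436893), np.float64(229.9126213592233)) 103 338 348 225 235
red (array([ 0.5625, -0.0414,  0.1499]), np.float64(0.0016947644679665948))
rest ((60.76568603515625, 35.38255310058594), (47.105804443359375, 19.348834991455078), 11.689370155334473) [0.5328 0.3432 0.02  ]
base corners bl br tl [array([ 0.433, -0.278,  0.012]), array([ 0.4183, -0.4221,  0.012 ]), array([ 0.5216, -0.2859,  0.012 ])]
plate tops side [array([ 0.45  , -0.3014,  0.164 ]), array([ 0.5051, -0.3066,  0.164 ]), array([ 0.4376, -0.4051,  0.164 ]), array([ 0.4921, -0.4092,  0.164 ])]
plate tops top [array([ 0.4403, -0.2847,  0.164 ]), array([ 0.5007, -0.3043,  0.164 ]), array([ 0.4272, -0.384 ,  0.164 ]), array([ 0.4887, -0.4095,  0.164 ])]
bin [array([0.6467, 0.1197, 0.068 ]), array([0.5361, 0.1402, 0.068 ]), array([0.5096, 0.0076, 0.068 ])]
stand corners [array([ 0.6088, -0.1299,  0.006 ]), array([ 0.4888, -0.1049,  0.006 ])]
```

Call:
{"method": "play_rows", "body": {"increments": [[[-0.4,-0.1,0,0,0,0.09,1],[-0.8,-0.2,0,0,0,0.18,1],[-1,-0.3,0,0,0,0.27,1],[-1,-0.3,0,0,0,0.36,1],[-1,-0.3,0,0,0,0.44,1],[-1,-0.3,0,0,0,0.44,1]]], "squeeze": 40}}

```text
time: 0.7
position: [0.3493, 0.5216, 0.2918]
tool_rot: [1.671, 2.66, -0.001]
ft_force: [0.1, 0.5, 0.6]
grip_width: 1.0
grip_force: 0.0
```

```bash
python3 - <<'E'
from h import *
np.set_printoptions(precision=4,suppress=True)
s=ctrl.get_state();print(s["time"],s["position"],move((.535,.351,.16),77.5))
print(ctrl.get_state()["joint_positions"])
print("face", onz("side",(343.2,229.9),.146))
t=cv2.imread("pics/top0.png");c=cv2.imread("pics/side0.png")
cv2.imwrite("pics/c2.png",np.hstack([cv2.resize(i,(400,400),interpolation=cv2.INTER_CUBIC) for i in(t[185:235,290:340],c[200:250,318:368])]))
E
```

```text
0.7 [0.3493 0.5216 0.2918] (array([-2.343,  0.933,  0.809, -0.   ,  0.   ,  0.425]), array([0.535, 0.351, 0.211]))
[-1.0743  0.272   0.0628  1.5144 -0.0172  1.3566 -0.561 ]
face [ 0.5647 -0.0372  0.146 ]
```

View pics/c2.png

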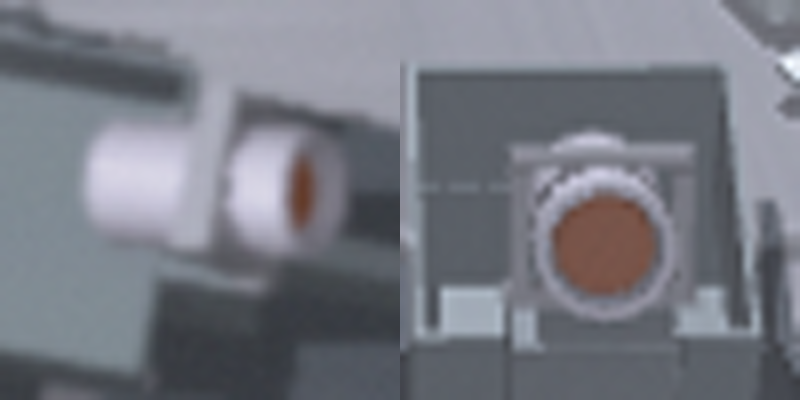

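Left (top view): the mouth ring is centred near (329,209) and the lower end near (302,208). Right (side view): the ring is centred near (343.5,230.4), seen almost straight down the axis.

Call:
{"method": "play_rows", "body": {"increments": [[[-0.4,0.15,0,0,0,0.09,1],[-0.8,0.3,0,0,0,0.18,1],[-1,0.4,0,0,0,0.27,1],[-1,0.4,0,0,0,0.36,1],[-1,0.4,0,0,0,0.425,1],[-1,0.4,0,0,0,0.425,1]]]}}

```text
time: 1.3
position: [0.4286, 0.4493, 0.2919]
tool_rot: [2.447, 1.97, -0.001]
ft_force: [-0.1, 0.1, 0.7]
grip_width: 1.001
grip_force: 0.0
```

```bash
python3 - <<'E'
from h import *
np.set_printoptions(precision=4,suppress=True)
print(move((.535,.351,.16),77.5))
print(onz("side",(343.5,230.4),.15),onz("top",(329,209),.15),tri((329,209),(343.5,230.4)))
e=onz("top",(302.5,208.2),.1125);m=onz("side",(343.5,230.4),.15);d=e-m;print(e,np.linalg.norm(d),np.degrees(np.arctan2(d[1],d[0])))
E
```

```text
(array([-0.733,  1.249,  0.809, -0.   ,  0.   ,  0.002]), array([0.535, 0.351, 0.211]))
[ 0.5637 -0.0431  0.15  ] [ 0.5596 -0.0453  0.15  ] (array([ 0.5611, -0.0454,  0.1519]), np.float64(0.00376396221791178))
[0.5711 0.0238 0.1125] 0.0770592164974098 83.63774466583244
```

Call:
{"method": "play_rows", "body": {"increments": [[[-0.25,0.4,0.2,0,0,0,1],[-0.5,0.8,0.4,0,0,0,1],[-0.73,1,0.6,0,0,0,1],[-0.73,1,0.8,0,0,0,1],[-0.73,1,0.8,0,0,0,1]]]}}

```text
time: 1.8
position: [0.5096, 0.3545, 0.2089]
tool_rot: [2.447, 1.97, -0.01]
ft_force: [-0.5, 0.4, 0.0]
grip_width: 0.998
grip_force: 0.0
```

```bash
python3 - <<'E'
from h import *
np.set_printoptions(precision=4,suppress=True)
print(move((.535,.351,.052),77.7))
i=ctrl.get_image("side");cv2.imwrite("pics/s1.png",i[120:220,240:360,::-1].repeat(5,0).repeat(5,1))
E
```

```text
(array([ 0.025,  0.26 ,  1.058, -0.002,  0.003, -0.001]), array([0.535, 0.351, 0.103]))
```

View pics/s1.png

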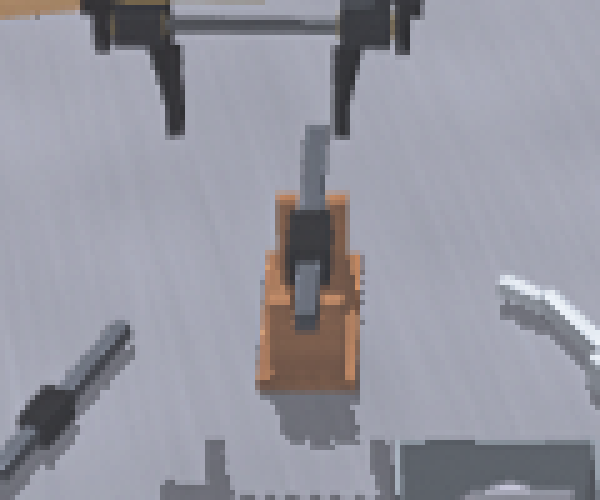

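Side view: the open fingers are above the rest, and the grip block is centred near pixel (302,167). I'll check its x and then descend.

```bash
python3 - <<'E'
from h import *
print(onz("side",(302.2,166.8),.065), onz("side",(303.4,145.2),.059),onz("side",(301.8,173),.059))
print(proj("side",np.array([.535,.351,.065])))
E
```

```text
[0.53936505 0.34397441 0.065     ] [0.56730909 0.46805918 0.059     ] [0.53366325 0.32144435 0.059     ]
[300.33651095 165.6450607 ]
```

Call:
{"method": "play_rows", "body": {"increments": [[[0.02,0.26,0.3,0,0,0,1],[0.02,0.26,0.6,0,0,0,1],[0.02,0.26,0.6,0,0,0,1]]]}}

```text
time: 2.15
position: [0.5341, 0.3531, 0.1491]
tool_rot: [-2.445, -1.971, 0.01]
ft_force: [-1.1, -0.4, -0.1]
grip_width: 1.0
grip_force: 0.0
```

Call:
{"method": "play_rows", "body": {"increments": [[[-0.05,0.04,0.25,0,0,0,1],[-0.05,0.04,0.46,0,0,0,1],[-0.05,0.04,0.46,0,0,0,1],[-0.05,0.04,0.46,0,0,0,-1],[-0.05,0.04,0.46,0,0,0,-1],[-0.05,0.04,0.46,0,0,0,-1],[-0.05,0.04,0.46,0,0,0,-1],[-0.05,0.04,0.46,0,0,0,-1]]], "squeeze": 50}}

```text
time: 2.95
position: [0.5395, 0.3472, 0.1069]
tool_rot: [-2.45, -1.967, -0.001]
ft_force: [0.2, 0.4, 0.0]
grip_width: 0.631
grip_force: 0.0
```

Call:
{"method": "play_rows", "body": {"increments": [[[0,0,0,0,0,0,-1],[0,0,0,0,0,0,-1],[0,0,0,0,0,0,-1]]]}}

```text
time: 3.25
position: [0.5393, 0.3469, 0.1062]
tool_rot: [-2.45, -1.967, 0.0]
ft_force: [-2.3, 0.2, 0.9]
grip_width: 0.36
grip_force: 1.1
```

```bash
python3 - <<'E'
from h import *
s=ctrl.get_state();print(s["position"],s["ft_force"],s["torque"],s["grip_width"],s["grip_force"])
R=Ro.from_rotvec(s["tool_rot"]).as_matrix();print(R, s["position"]+.051*R[:,2])
E
```

```text
[0.53926086 0.34693992 0.10621052] [-2.27433555  0.18920118  0.9485935 ] [0.03321638 0.58360612 0.02531594] 0.3597078448022148 1.093129563741968
[[ 2.16122786e-01  9.76366172e-01 -2.00409620e-04]
 [ 9.76366184e-01 -2.16122806e-01 -8.25354113e-05]
 [-1.23897873e-04 -1.77835393e-04 -9.99999977e-01]] [0.53925064 0.34693571 0.05521052]
```

Call:
{"method": "play_rows", "body": {"increments": [[[0,0,0.03,0,0,0,-1],[0,0,0.03,0,0,0,-1],[0,0,0.03,0,0,0,-1],[0,0,0.03,0,0,0,-1]]]}}

```text
time: 3.65
position: [0.5388, 0.3474, 0.1048]
tool_rot: [-2.449, -1.966, 0.001]
ft_force: [-4.4, -2.1, 10.4]
grip_width: 0.294
grip_force: 50.0
```

Call:
{"method": "play_rows", "body": {"increments": [[[0,0,-0.3,0,0,0,-1],[0,0,-0.6,0,0,0,-1],[0,0,-1,0,0,0,-1],[0,0,-1,0,0,0,-1],[0,0,-1,0,0,0,-1]]]}}

```text
time: 4.15
position: [0.5394, 0.347, 0.2035]
tool_rot: [2.45, 1.967, 0.001]
ft_force: [-0.8, -0.2, -3.8]
grip_width: 0.297
grip_force: 50.0
```

Call:
{"method": "play_rows", "body": {"increments": [[[-0.4,0,-0.3,0,0,0,-1],[-0.8,0,-0.6,0,0,0,-1],[-1,0,-0.8,0,0,0,-1],[-1,0,-0.8,0,0,0,-1],[-1,0,-0.8,0,0,0,-1]]]}}

```text
time: 4.65
position: [0.517, 0.2492, 0.2817]
tool_rot: [-2.449, -1.966, 0.003]
ft_force: [-0.0, 1.1, -3.7]
grip_width: 0.295
grip_force: 50.0
```

```bash
python3 - <<'E'
from h import *
s=ctrl.get_state();R=Ro.from_rotvec(s["tool_rot"]).as_matrix();g=s["position"]+.051*R[:,2]
print(s["time"],g,R[:,0],s["joint_positions"],s["ft_force"],s["grip_width"])
for n in("side","top"):
    i=ctrl.get_image(n);cv2.imwrite(f"pics/{n}2.png",i[...,::-1])
    print(n,proj(n,g),proj(n,g+.125*R[:,0]),proj(n,g-.075*R[:,0]))
a=cv2.imread("pics/side2.png")[60:210,240:440];b=cv2.imread("pics/top2.png")[140:290,130:330]
cv2.imwrite("pics/c3.png",np.hstack([cv2.resize(x,(400,300),interpolation=2) for x in(a,b)]))
E
```

```text
4.65 [0.51692329 0.24921502 0.2306547 ] [ 2.16494980e-01  9.76283410e-01 -7.91322142e-04] [-0.77318904  0.1660516   0.31274692  1.67069219 -0.05324146  1.31514874
 -0.66911848] [-0.03905994  1.09070231 -3.70120754] 0.29521343677557765
side [299.61382913 136.56426577] [300.94848084 112.70392032] [298.71745044 152.58934922]
top [205.91933028 221.42053603] [154.70859221 211.0972487 ] [236.79209184 227.644004  ]
```

View pics/c3.png

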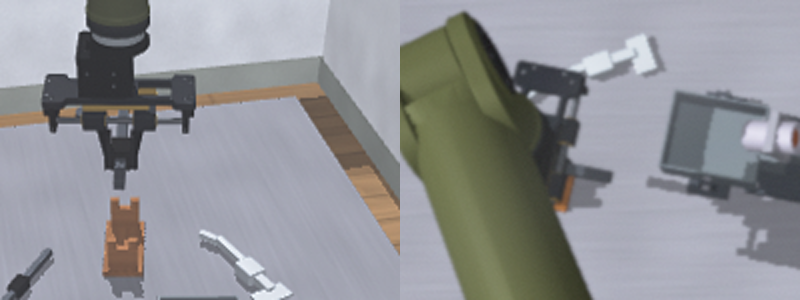

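The short end shows at side (299.5,152.5) and top (235,228.5), so the bar is held centred to within about 3 mm. Next I carry it past the tube.

Call:
{"method": "play_rows", "body": {"increments": [[[-0.4,0.1,-0.3,0,0,0,-1],[-0.8,0.2,-0.6,0,0,0,-1],[-1,0.28,-0.6,0,0,0,-1]]]}}

```text
time: 5.05
position: [0.5249, 0.1435, 0.3459]
tool_rot: [2.449, 1.964, 0.005]
ft_force: [0.8, -1.4, -2.4]
grip_width: 0.293
grip_force: 50.0
```

Call:
{"method": "play_rows", "body": {"increments": [[[-0.4,0.1,0,0,0,0,-1],[-0.8,0.2,0,0,0,0,-1],[-1,0.28,0,0,0,0,-1]]]}}

```text
time: 5.35
position: [0.5288, 0.0388, 0.3418]
tool_rot: [2.452, 1.964, -0.005]
ft_force: [-0.1, -0.3, -2.6]
grip_width: 0.293
grip_force: 50.0
```

Call:
{"method": "play_rows", "body": {"increments": [[[-0.4,0.1,0,0,0,0,-1],[-0.8,0.2,0,0,0,0,-1],[-1,0.28,0,0,0,0,-1]]]}}

```text
time: 5.65
position: [0.5344, -0.065, 0.3418]
tool_rot: [2.452, 1.963, -0.006]
ft_force: [0.4, 0.6, -2.6]
grip_width: 0.294
grip_force: 50.0
```

Call:
{"method": "play_rows", "body": {"increments": [[[-0.4,0.1,0,0,0,0,-1],[-0.8,0.2,0,0,0,0,-1],[-1,0.28,0,0,0,0,-1],[-1,0.28,0,0,0,0,-1],[-1,0.28,0,0,0,0,-1]]]}}

```text
time: 6.15
position: [0.5409, -0.1641, 0.3416]
tool_rot: [-2.447, -1.967, 0.003]
ft_force: [-1.0, 1.2, -3.4]
grip_width: 0.295
grip_force: 50.0
```

```bash
python3 - <<'E'
from h import *
np.set_printoptions(precision=4,suppress=True)
s=ctrl.get_state();R=Ro.from_rotvec(s["tool_rot"]).as_matrix();g=s["position"]+.051*R[:,2]
print(s["time"],g,R[:,0],s["joint_positions"])
F=frame(79,30);M=np.array([.562,-.044,.15]);print(move(M-.165*F[:,0]-.002*F[:,2],79,30),M-.165*F[:,0])
E
```

```text
6.15 [ 0.5408 -0.164   0.2906] [ 0.2151  0.9766 -0.0002] [-0.3476  0.132   0.6608  1.6106 -0.0813  1.4298  0.1039]
(array([ 0.054, -0.022,  0.632, -0.006, -0.333, -0.015]), array([ 0.5398, -0.1583,  0.2784])) [ 0.5347 -0.1843  0.2325]
```

Call:
{"method": "play_rows", "body": {"increments": [[[0,0,0,0,-0.09,0,-1],[0,0,0.1,0,-0.18,0,-1],[0,-0.02,0.2,0,-0.27,-0.01,-1],[0,-0.02,0.3,-0.006,-0.333,-0.015,-1],[0,-0.02,0.4,-0.006,-0.333,-0.015,-1],[0,-0.02,0.4,-0.006,-0.333,-0.015,-1],[0,-0.02,0.4,-0.006,-0.333,-0.015,-1]]]}}

```text
time: 6.85
position: [0.5386, -0.1655, 0.3037]
tool_rot: [2.127, 1.748, -0.564]
ft_force: [-0.2, -0.1, -2.5]
grip_width: 0.294
grip_force: 50.0
```

```bash
python3 - <<'E'
from h import *
np.set_printoptions(precision=4,suppress=True)
s=ctrl.get_state();R=Ro.from_rotvec(s["tool_rot"]).as_matrix();g=s["position"]+.053*R[:,2]
print(s["time"],g,R[:,0],s["joint_positions"])
F=frame(79,30);M=np.array([.562,-.044,.15]);print(move(M-.165*F[:,0]-.002*F[:,2],79,30))
for n,b in(("side",(270,150,430,270)),("top",(250,140,410,260))):
    i=ctrl.get_image(n)[...,::-1];cv2.imwrite(f"pics/{n}3.png",i)
    print(n,proj(n,g),proj(n,g+.125*R[:,0]),proj(n,g-.075*R[:,0]))
a=cv2.imread("pics/side3.png")[170:270,290:390];b=cv2.imread("pics/top3.png")[170:270,275:375]
cv2.imwrite("pics/c4.png",np.hstack([cv2.resize(x,(400,400),interpolation=2) for x in(a,b)]))
E
```

```text
6.85 [ 0.5337 -0.1914  0.2577] [ 0.169   0.8505 -0.4982] [-0.5468  0.1738  0.5997  1.722   0.4272  1.372  -0.2516]
(array([ 0.189, -0.003,  0.182,  0.001, -0.001, -0.002]), array([ 0.5398, -0.1583,  0.2784]))
side [349.9975 242.5978] [345.2463 228.5121] [353.4829 252.9308]
top [393.1764 208.9757] [345.6459 206.701 ] [424.5313 210.4764]
```

View pics/c4.png

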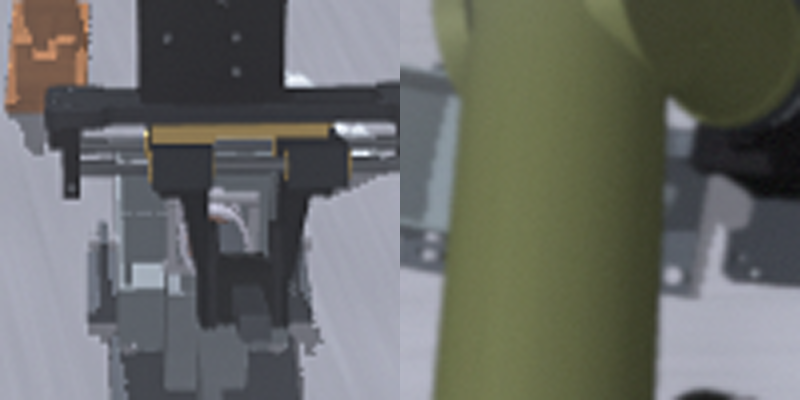

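Side view: the tilted bar's short end is at about (353.7,249), close to the prediction. The top view is blocked by the arm. I line up and enter.

Call:
{"method": "play_rows", "body": {"increments": [[[0.08,0,0.1,0,0,0,-1],[0.19,0,0.18,0,0,0,-1],[0.19,0,0.18,0,0,0,-1],[0.32,0,0.18,0,0,0,-1],[0.45,0,0.18,0,0,0,-1],[0.55,0,0.18,0,0,0,-1],[0.62,0,0.18,0,0,0,-1],[0.62,0,0.18,0,0,0,-1]]]}}

```text
time: 7.75
position: [0.5477, -0.1203, 0.2564]
tool_rot: [2.123, 1.75, -0.567]
ft_force: [0.1, 0.2, -3.0]
grip_width: 0.291
grip_force: 50.0
```

```bash
python3 - <<'E'
from h import *
np.set_printoptions(precision=4,suppress=True)
s=ctrl.get_state();R=Ro.from_rotvec(s["tool_rot"]).as_matrix()
F=frame(79,30);M=np.array([.562,-.044,.15]);print(move(M-.045*F[:,0]-.002*F[:,2],79,30),s["ft_force"],R.T@s["ft_force"],s["joint_positions"])
cv2.imwrite("pics/side4.png",ctrl.get_image("side")[170:270,290:390,::-1].repeat(4,0).repeat(4,1))
E
```

```text
(array([ 0.754, -0.005,  0.003,  0.002,  0.   , -0.001]), array([ 0.5596, -0.0562,  0.2184])) [ 0.106   0.1757 -3.0147] [1.6748 0.063  2.5143] [-0.5848  0.2336  0.5665  1.7569  0.3994  1.3237 -0.3415]
```

View pics/side4.png

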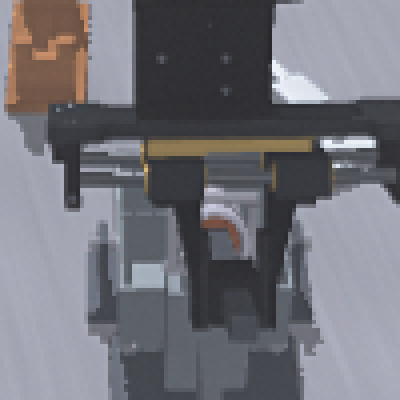

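The tip is inside the mouth with the red face still visible above it at about (345,226). Contact force is near zero. I push on.

Call:
{"method": "play_rows", "body": {"increments": [[[0.12,0,0,0,0,0,-1],[0.22,0,0,0,0,0,-1],[0.3,0,0,0,0,0,-1],[0.4,0,0,0,0,0,-1],[0.5,0,0,0,0,0,-1],[0.5,0,0,0,0,0,-1]]]}}

```text
time: 8.4
position: [0.5557, -0.0799, 0.2317]
tool_rot: [2.124, 1.746, -0.569]
ft_force: [-0.1, -3.8, -2.9]
grip_width: 0.294
grip_force: 50.0
```

Call:
{"method": "play_rows", "body": {"increments": [[[0.08,0,0,0,0,0,-1],[0.16,0,0,0,0,0,-1],[0.25,0,0,0,0,0,-1],[0.25,0,0,0,0,0,-1],[0.25,0,0,0,0,0,-1]]]}}

```text
time: 8.9
position: [0.5601, -0.0565, 0.2191]
tool_rot: [2.123, 1.75, -0.565]
ft_force: [-0.7, -0.7, -1.8]
grip_width: 0.295
grip_force: 50.0
```

```bash
python3 - <<'E'
from h import *
np.set_printoptions(precision=4,suppress=True)
s=ctrl.get_state();R=Ro.from_rotvec(s["tool_rot"]).as_matrix()
F=frame(79,30);M=np.array([.562,-.044,.15]);print(move(M-.045*F[:,0]-.002*F[:,2],79,30),R.T@s["ft_force"])
for n in("side","top"): cv2.imwrite(f"pics/{n}5.png",ctrl.get_image(n)[...,::-1])
for n in("side","top"):
    i=cv2.imread(f"pics/{n}5.png");h=cv2.cvtColor(i,cv2.COLOR_BGR2HSV);m=(((h[...,0]<14)|(h[...,0]>170))&(h[...,1]>90)).astype(np.uint8)
    k,_,st,ce=cv2.connectedComponentsWithStats(m)
    print(n,[(st[j],ce[j]) for j in range(1,k) if st[j][4]>8 and 270<ce[j][0]<400])
E
```

```text
(array([ 0.005, -0.005,  0.005,  0.002, -0.   , -0.001]), array([ 0.5596, -0.0562,  0.2184])) [ 0.1613 -0.5346  1.9408]
side [(array([292, 159,  20,  39, 546], dtype=int32), array([301.3681, 178.141 ]))]
top [(array([283, 206,   6,   9,  42], dtype=int32), array([285.7381, 209.8333]))]
```

Push force has fallen to about zero and red shows in the bin at top (286,210). I draw the bar straight out.

Call:
{"method": "play_rows", "body": {"increments": [[[-0.2,0,0,0,0,0,-1],[-0.4,0,0,0,0,0,-1],[-0.6,0,0,0,0,0,-1],[-0.8,0,0,0,0,0,-1],[-1,0,0,0,0,0,-1]]]}}

```text
time: 9.5
position: [0.5426, -0.1447, 0.2705]
tool_rot: [2.126, 1.746, -0.565]
ft_force: [0.8, -0.4, -2.6]
grip_width: 0.294
grip_force: 50.0
```

Call:
{"method": "play_rows", "body": {"increments": [[[-0.3,0,0,0,0,0,-1],[-0.5,0,0,0,0,0,-1],[-0.5,0,-0.3,0,0,0,-1],[-0.5,0,-0.6,0,0,0,-1],[-0.5,0,-0.6,0,0,0,-1]]]}}

```text
time: 10.0
position: [0.5423, -0.1547, 0.3499]
tool_rot: [2.123, 1.748, -0.556]
ft_force: [0.9, 1.2, -2.6]
grip_width: 0.291
grip_force: 50.0
```

```bash
python3 - <<'E'
from h import *
np.set_printoptions(precision=4,suppress=True)
s=ctrl.get_state();R=Ro.from_rotvec(s["tool_rot"]).as_matrix();print(s["time"],s["position"]+.051*R[:,2],s["joint_positions"],s["ft_force"])
print(move((.39,-.36,.28),83.5,0))
i=ctrl.get_image("top")[...,::-1];cv2.imwrite("pics/top6.png",i);h=cv2.cvtColor(i,cv2.COLOR_BGR2HSV);m=(((h[...,0]<14)|(h[...,0]>170))&(h[...,1]>90)).astype(np.uint8)
k,_,st,ce=cv2.connectedComponentsWithStats(m)
print([(st[j],ce[j]) for j in range(1,k) if st[j][4]>8 and 250<ce[j][0]<400])
E
```

```text
10.0 [ 0.5379 -0.1797  0.3056] [-0.5629  0.1468  0.5922  1.6535  0.4354  1.459  -0.2351] [ 0.9406  1.1817 -2.5808]
(array([-1.911, -1.109,  1.3  , -0.007,  0.331, -0.049]), array([ 0.39 , -0.36 ,  0.331]))
[(array([267, 203,  14,  11, 122], dtype=int32), array([273.959 , 207.9344]))]
```

The insulator is in the bin at top (274,208). Next I check clearance to the green rack and refine the rack pose from the side view while levelling the bar.

Call:
{"method": "play_rows", "body": {"increments": [[[-0.1,0,-0.1,0,0.08,-0.01,-1],[-0.2,-0.1,-0.1,0,0.16,-0.02,-1],[-0.3,-0.2,0,0,0.24,-0.03,-1],[-0.4,-0.3,0,0,0.331,-0.049,-1],[-0.5,-0.4,0.1,0,0.331,-0.049,-1],[-0.6,-0.5,0.1,0,0.331,-0.049,-1],[-0.6,-0.5,0.1,0,0.331,-0.049,-1]]]}}

```text
time: 10.75
position: [0.4788, -0.2028, 0.3671]
tool_rot: [-2.344, -2.076, 0.024]
ft_force: [0.9, 0.2, -2.0]
grip_width: 0.292
grip_force: 50.0
```

```bash
python3 - <<'E'
from h import *
np.set_printoptions(precision=4,suppress=True)
t=cv2.imread("pics/top0.png");h=cv2.cvtColor(t,cv2.COLOR_BGR2HSV)
m=((abs(h[...,0].astype(int)-60)<15)&(h[...,1]>120));m[:,:300]=0
v,u=np.nonzero(m);print("green px",u.min(),u.max(),v.min(),v.max(),onz("top",((u.min()+u.max())/2,v.min()),.164),onz("top",(410,v.min()),.012))
s=ctrl.get_state();R=Ro.from_rotvec(s["tool_rot"]).as_matrix();print(s["time"],s["position"]+.051*R[:,2],R[:,0],s["joint_positions"],s["ft_force"])
print(move((.419,-.35,.28),83.5,0))
i=ctrl.get_image("side");i=i[...,::-1];cv2.imwrite("pics/side7.png",i)
cv2.imwrite("pics/c7.png",cv2.resize(i[300:430,290:420],(585,585),interpolation=cv2.INTER_NEAREST))
E
```

```text
green px 378 442 306 351 [ 0.3102 -0.2385  0.164 ] [ 0.3103 -0.2686  0.012 ]
10.75 [ 0.4779 -0.2029  0.3161] [ 0.1207  0.9927 -0.0046] [-0.3471  0.0105  0.7043  1.663   0.0018  1.4869  0.236 ] [ 0.8992  0.1958 -1.9638]
(array([-1.532, -0.409,  0.375, -0.011,  0.003, -0.005]), array([ 0.419, -0.35 ,  0.331]))
```

View pics/c7.png

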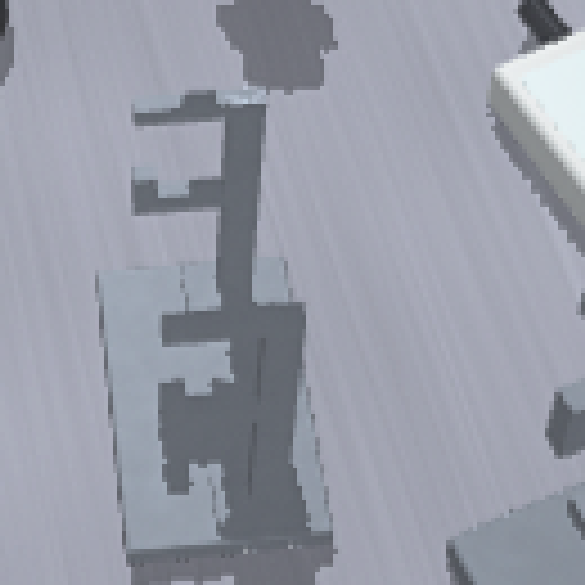

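Side crop: the far hook tip is at about (319.6,324) with its post at (349,321.6). The near hook tip is at about (326,371) with its post at (358,368). That agrees with the seat near (0.468,-0.354).

Call:
{"method": "play_rows", "body": {"increments": [[[-0.35,-0.1,0,0,0,0,-1],[-0.7,-0.3,0.1,0,0,0,-1],[-1,-0.41,0.2,-0.01,0,-0.005,-1],[-1,-0.41,0.2,-0.01,0,-0.005,-1]]]}}

```text
time: 11.2
position: [0.4248, -0.2992, 0.3471]
tool_rot: [2.346, 2.088, -0.01]
ft_force: [-0.5, -0.0, -2.8]
grip_width: 0.294
grip_force: 50.0
```

Call:
{"method": "play_rows", "body": {"increments": [[[-0.25,0,0.2,0,0,0,-1],[-0.53,0,0.5,0,0,0,-1],[-0.53,0,0.7,0,0,0,-1],[-0.53,0,0.7,0,0,0,-1],[-0.53,0,0.7,0,0,0,-1]]]}}

```text
time: 11.7
position: [0.4231, -0.347, 0.2783]
tool_rot: [2.338, 2.099, -0.005]
ft_force: [0.8, 0.6, -2.7]
grip_width: 0.293
grip_force: 50.0
```

```bash
python3 - <<'E'
from h import *
np.set_printoptions(precision=4,suppress=True)
print("lip",onz("side",(319.6,338.2),.114))
s=ctrl.get_state();R=Ro.from_rotvec(s["tool_rot"]).as_matrix();g=s["position"]+.053*R[:,2];print(s["time"],g,R,s["joint_positions"],s["ft_force"])
print(move((.419,-.35,.135),83.5,0))
print([proj("side",g+a*R[:,0]) for a in(0,.125,-.075)])
i=ctrl.get_image("side")[...,::-1];cv2.imwrite("pics/side8.png",i)
cv2.imwrite("pics/c8.png",cv2.resize(i[250:430,250:430],(594,594),interpolation=cv2.INTER_NEAREST))
E
```

```text
lip [ 0.4502 -0.2988  0.114 ]
11.7 [ 0.423  -0.3472  0.2253] [[ 0.1075  0.9942 -0.0023]
 [ 0.9942 -0.1075 -0.0021]
 [-0.0023 -0.0021 -1.    ]] [-0.1562  0.1357  0.8696  1.7544 -0.1042  1.3011  0.6291] [ 0.8306  0.5528 -2.6714]
(array([-0.032, -0.036,  0.923, -0.001,  0.001,  0.004]), array([ 0.419, -0.35 ,  0.186]))
[array([310.7956, 326.6157]), array([304.4761, 273.3625]), array([315.2865, 364.4599])]
```

View pics/c8.png

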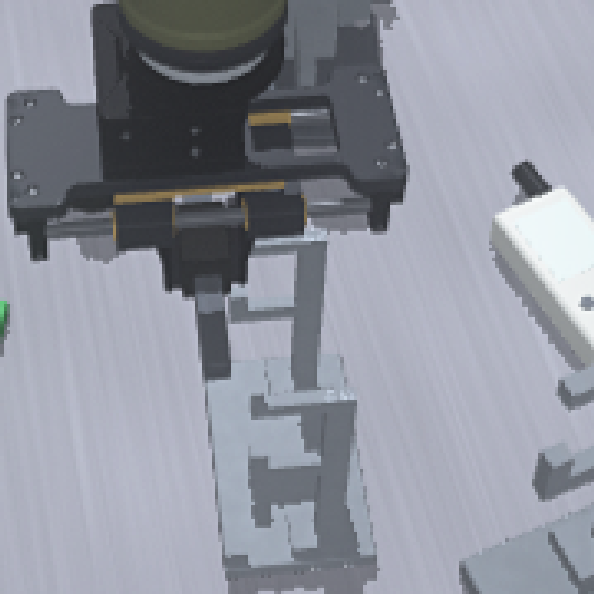

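The bar is level and outboard of the hooks: its short end is at (316,361) and the near hook tip at (326,372). I lower it to entry height.

Call:
{"method": "play_rows", "body": {"increments": [[[-0.07,-0.03,0.3,0,0,0,-1],[-0.07,-0.03,0.6,0,0,0,-1],[-0.07,-0.03,0.8,0,0,0,-1],[-0.07,-0.03,0.92,0,0,0,-1],[-0.07,-0.03,0.92,0,0,0,-1],[-0.07,-0.03,0.92,0,0,0,-1]]]}}

```text
time: 12.35
position: [0.4186, -0.3559, 0.1877]
tool_rot: [2.339, 2.094, -0.003]
ft_force: [0.1, -1.1, -1.9]
grip_width: 0.291
grip_force: 50.0
```

```bash
python3 - <<'E'
from h import *
np.set_printoptions(precision=4,suppress=True)
s=ctrl.get_state();R=Ro.from_rotvec(s["tool_rot"]).as_matrix();g=s["position"]+.053*R[:,2];print(s["time"],g,R[:,0],s["joint_positions"],s["ft_force"])
print(move((.468,-.357,.135),83.5,0))
E
```

```text
12.35 [ 0.4186 -0.3561  0.1347] [ 0.1102  0.9939 -0.0031] [-0.1004  0.2418  0.859   1.8599 -0.1998  1.1273  0.7198] [ 0.0663 -1.1402 -1.9223]
(array([0.044, 0.492, 0.017, 0.001, 0.002, 0.002]), array([ 0.468, -0.357,  0.186]))
```

Now I bring the bar in along the rack's +x.

Call:
{"method": "play_rows", "body": {"increments": [[[0,0.12,0,0,0,0,-1],[0.02,0.25,0.01,0,0,0,-1],[0.03,0.37,0.01,0,0,0,-1],[0.04,0.49,0.01,0,0,0,-1],[0.04,0.49,0.01,0,0,0,-1]]]}}

```text
time: 12.85
position: [0.4694, -0.3566, 0.1852]
tool_rot: [2.338, 2.096, -0.004]
ft_force: [0.7, -0.2, -3.0]
grip_width: 0.295
grip_force: 50.0
```

```bash
python3 - <<'E'
from h import *
np.set_printoptions(precision=4,suppress=True)
s=ctrl.get_state();R=Ro.from_rotvec(s["tool_rot"]).as_matrix();g=s["position"]+.053*R[:,2];print(s["time"],g,R[:,0],s["ft_force"])
i=ctrl.get_image("side")[...,::-1];cv2.imwrite("pics/side9.png",i)
cv2.imwrite("pics/c9.png",cv2.resize(i[300:430,280:410],(585,585),interpolation=cv2.INTER_NEAREST))
E
```

```text
12.85 [ 0.4693 -0.3567  0.1322] [ 0.1084  0.9941 -0.0031] [ 0.7297 -0.2231 -3.0078]
```

View pics/c9.png

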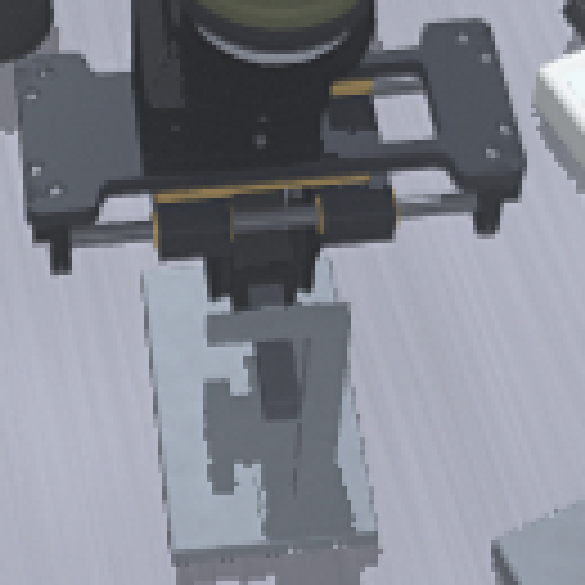

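The bar passes between lip and arm. Its end is centred at about crop x 278, between the lip's inner face at about 230 and the post at about 307, so it is some 2 mm toward the post. I lower it with a small correction.

Call:
{"method": "play_rows", "body": {"increments": [[[0,-0.02,0.06,0,0,0,-1],[0,-0.02,0.12,0,0,0,-1],[0,-0.02,0.18,0,0,0,-1],[0,-0.02,0.22,0,0,0,-1],[0,-0.02,0.22,0,0,0,-1]]]}}

```text
time: 13.4
position: [0.4641, -0.3568, 0.1624]
tool_rot: [-2.341, -2.094, 0.005]
ft_force: [0.2, -0.3, -3.0]
grip_width: 0.29
grip_force: 50.0
```

Call:
{"method": "play_rows", "body": {"increments": [[[0,0,0.01,0,0,0,-1],[0,0,0.02,0,0,0,-1],[0,0,0.03,0,0,0,-1],[0,0,0.03,0,0,0,-1]]]}}

```text
time: 13.8
position: [0.4647, -0.3571, 0.1603]
tool_rot: [2.341, 2.094, -0.004]
ft_force: [-0.2, 0.1, -1.7]
grip_width: 0.294
grip_force: 50.0
```

```bash
python3 - <<'E'
from h import *
np.set_printoptions(precision=4,suppress=True)
s=ctrl.get_state();R=Ro.from_rotvec(s["tool_rot"]).as_matrix();g=s["position"]+.053*R[:,2];print(s["time"],g,R[:,0],s["ft_force"],s["torque"])
E
```

```text
13.8 [ 0.4646 -0.3572  0.1073] [ 0.1112  0.9938 -0.0023] [-0.2454  0.1112 -1.7407] [-0.0625  0.0907 -0.0179]
```

Call:
{"method": "play_rows", "body": {"increments": [[[0,0,0.01,0,0,0,-1],[0,0,0.01,0,0,0,-1],[0,0,0.01,0,0,0,-0.3],[0,0,0.01,0,0,0,0],[0,0,0.01,0,0,0,0.5],[0,0,0.01,0,0,0,0.5],[0,0,0.01,0,0,0,0.5],[0,0,0.01,0,0,0,0.5]]]}}

```text
time: 14.6
position: [0.4647, -0.3571, 0.1593]
tool_rot: [2.341, 2.094, -0.004]
ft_force: [-0.2, 0.1, 0.1]
grip_width: 0.707
grip_force: 0.0
```

Call:
{"method": "play_rows", "body": {"increments": [[[0,0,0,0,0,0,0.5],[0,0,0,0,0,0,0.5]]]}}

```text
time: 14.8
position: [0.4647, -0.3571, 0.1593]
tool_rot: [2.341, 2.094, -0.004]
ft_force: [0.3, -0.1, 0.4]
grip_width: 0.745
grip_force: 0.0
```

Released cleanly. I lift straight up, back off toward the robot, and look.

Call:
{"method": "play_rows", "body": {"increments": [[[0,0,-0.2,0,0,0,0.5],[0,0,-0.5,0,0,0,0.5],[0,0,-0.9,0,0,0,0.5],[0,0,-1,0,0,0,0.5],[0,0,-1,0,0,0,0.5]]]}}

```text
time: 15.3
position: [0.4656, -0.3576, 0.2612]
tool_rot: [2.338, 2.091, -0.001]
ft_force: [-0.2, -0.4, -0.8]
grip_width: 0.749
grip_force: 0.0
```

Call:
{"method": "play_rows", "body": {"increments": [[[0.4,0,-0.4,0,0,0,0.5],[0.8,0,-0.8,0,0,0,0.5],[1,0,-0.8,0,0,0,0.5],[1,0,-0.8,0,0,0,0.5],[1,0,-0.8,0,0,0,0.5]]]}}

```text
time: 15.8
position: [0.4759, -0.2564, 0.3377]
tool_rot: [-2.339, -2.096, 0.005]
ft_force: [-0.1, -0.0, -1.3]
grip_width: 0.749
grip_force: 0.0
```

```bash
python3 - <<'E'
from h import *
print(ctrl.get_state()["ft_force"])
s=ctrl.get_image("side")[...,::-1];t=ctrl.get_image("top")[...,::-1]
cv2.imwrite("pics/f.png",np.hstack([cv2.resize(s[280:440,260:420],(400,400),interpolation=2),cv2.resize(t[150:310,240:400],(400,400),interpolation=2)]))
E
```

```text
[-0.06609021 -0.00492827 -1.25719241]
```

View pics/f.png

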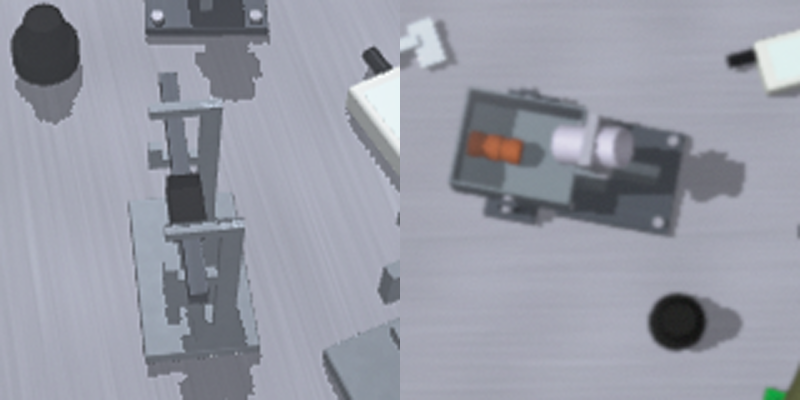

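The bar lies level behind both lips, with its grip block midway between the plates at side (334,359). The insulator is in the bin at top (278,209), and the boot, GPS receiver and axe head look unmoved.

```bash
python3 -c "
from bench import ctrl
print(ctrl.close_job())"
```

```text
the job is handed in; nothing more can be done
None
```

The job is handed in at about 16 s of the 66 s limit: the insulator is in the zinc bin, the bar hangs level in the small grey rack, and the GPS receiver, boot and axe head look unmoved in the camera views (no verdict was returned).

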